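Load the sample carrier under the leaf spring of the rubber tester

ROBOT

A 6-joint arm with a two-finger parallel gripper is mounted at the origin on the work surface. World frame = base frame: x ahead of the robot, y to its left, z up, the work surface at z = 0. Lengths are in m, angles in rad, forces in N, time in s.
With the tool pointing down it reaches from about 0.375 to 0.9 m from the base axis. Payload 3.1 kg.
Tool frame: the origin (TCP) lies on the centre line of the jaws, within the pads' length; the fingertips stand 25 mm ahead of it and the grasp point (between the pads) lies 6 mm ahead of it (manip.tips_ahead is the distance from the TCP to the fingertips, in m); z points along the fingers, y is the direction in which the jaws open and shut (so a half turn about z gives the same grasp; the last joint's range is limited). The gripper opens to 85 mm and grips with 20 to 120 N. Pads are 22 mm wide; open, the fingers measure 114 mm over their backs; the gripper's body (76 mm by 85 mm) begins 54 mm behind the grasp point. The pads swing forward as they close: fully open they stand 13 mm farther back than shut.
Start: joints at [1.127, 0.527, 1.433, -0, 1.181, -0.178], TCP at [0.164, 0.603, 0.256] pointing down, gripper open.
Joint ranges: [-3.08, 3.08], [-0.75, 2.2], [0.22, 2.44], [-1.43, 4.57], [0, 2.65], [-2.85, 2.85]. Speed limits (rad/s): [2.79, 2.79, 3.14, 3.14, 3.14, 3.14].

INTERFACE

Orientations are given as a unit quaternion [x, y, z, w].
In Python, from station import manip gives the robot as it stands.
- The arm moves only by the tool play_rows, never from a script. Its argument "steps" is a list that holds one entry, the list of rows, each a list of 6 numbers: the shift along the tool's x, y, z in m, then the turn, a rotation vector about the tool's x, y, z in degrees. In form: [[[x, y, z, rx, ry, rz], ...]]. A call has 1 to 10 rows; each row shifts and turns the commanded pose from where the row before left it, along the tool's axes as they then stand; what a row does not reach is not made up. A row lasts 1/8 s, in which the tool goes at most 62.5 mm and 10.7 degrees, less where a joint would pass 70% of its speed; a pose out of reach is approached as far as the arm can. A call is refused whole if a number of a shift passes 0.0625 or a number of a turn 10.7, either way. A call with a gripper value outside its range is refused whole. "fingers" is the opening, from 0 (shut) to 1 (fully open), set as the call begins (left out, the last holds). The fingers move at their own pace and stop on an object; "squeeze" is the grip in N (left out, the last holds). Time passes only in rows, so rows that do not move let the fingers close. It gives the time, the measured TCP pose, the force and the opening at its end, in the units of the state.
- manip.sense(): the state, without advancing time (a new reading comes with each control period).
- manip.snapshot(name): name is "side" or "top"; returns a dict with "img" (400x640x3 uint8, red, green, blue), "K" (3x3 intrinsics, pixels), "world_from_camera" (4x4, takes a point from camera to world coordinates). Camera axes: x right, y down, z forward; pixel columns grow to the right and rows downward; lengths in m; the calibration is good to about 2 mm. A picture is of the moment at which its call begins. There is no depth.
- manip.sign_off(): hands the job in, once; it reports no verdict.
Trained networks look in a picture, given as the dict that the camera call returned (one of the last four; its "shot" number tells which), for a name from the list of things; names that differ only in an ending like _2 or _b are one class to them, and where a whole thing is asked for, a point or a joint stands for the part that bears it (a point fixed in the world has none). Each returns a list of dicts, best first, with "score" (0 to 1); they miss things now and then, are a little off and sometimes report something else, mostly with a low value. They report only what shows in the picture. A call takes as long as a camera call. They do not tell look-alikes from the thing itself.
- manip.regions_of(label, picture): "pixels" (400x640 bool, what is visible of it) and "rect" ([left, top, right, bottom] in pixels, round what is visible of it).
- manip.pinpoint(label, picture): "point" ([column, row] in pixels: a listed point, or the origin of a listed thing).
The state is a dict: "t": time; "q": joint angles; "qd": joint speeds; "tau": joint torques, N m; "tcp_pos": TCP position; "tool_rot": TCP orientation; "force": force on the tool from outside, world axes, zero at the start; "ft_torque": the same for the moment, N m; "finger_gap": opening from 0.0 (shut) to 1.0 (fully open).
Only numpy, scipy, OpenCV 4.12 (cv2) and the standard library are available. Lean on these libraries where they do the work, as an engineer would, in place of code of your own. Each camera call takes 0.05 s, during which the arm holds its last target.

TASK

Load the rubber sample into the tester: put the fingertips on the low ribbed tread of the aluminium carrier, press it hard down so that its sprung bed sinks, and, still pressing, slide it along the channel under the forked leaf spring until it is fully home against the end stop. Only then let go, so that the bed rises and the spring holds the carrier. Do not lift or tip the carrier, ram it against the spring or the stop with brute force, pry the spring up or disturb the mug, weight, tin or spanner standing around.

Things in the scene. Friction and masses are not known exactly. Their poses are not given: they have to be found in the camera images.
- fixture: Loading slide bolted to the bench: grey base plate 285 x 100 x 10 mm, a straight channel between two aluminium side rails (60 mm apart inside, 8 mm thick, tops 50 mm above the bench, from x = -120 to +100 mm). Origin on the bench under the channel's centre line; +x along the channel, the way the carrier is pushed; z up. It lies flat, turned about the vertical.
- stop (a point): Centre of the grey end stop's face, at fixture x = +95 mm, 34 mm above the bench (the height of the raised bed's top); axes as the fixture. The leaf spring is pivoted above the end stop, its mount 74 mm high.
- lips (a point): Midway between the lower edges of the leaf spring's two lips when it hangs at rest: fixture x = 57.5 mm, 44 mm above the bench, 6 mm below the top of an unpressed carrier, so that the lips block a carrier that is merely pushed along. Two steel prongs 8 mm wide, 38 mm apart, run from the pivot to these upright lips. Fixed to the fixture; axes as the fixture.
- carrier: Loose aluminium sample carrier, 110 mm (x) x 56 mm (y), about 0.18 kg, on the sprung bed between the rails. Origin at the centre of its underside (34 mm above the bench, bed up); +x to its front, as the fixture's. Front half (x 0 to 55 mm): block 16 mm thick, black rubber disc in its top. Rear half: tread. Home: origin at fixture x = +40 mm; it starts at -55 to -15 mm.
- tread (a point): Centre of the top of the carrier's ribbed rear tread (55 x 56 mm, 6 mm thick), 40 mm above the bench with the bed up. 27.5 mm ahead of it an upright step 10 mm high leads up to the front block: fingertips on the tread can push forwards against it.
- bed (a joint): How far the sprung bed is pressed down, m: 0 up, 0.012 on its hard stop. The dark steel bed plate (210 x 56 mm) is the channel's floor and sinks level; it yields from about 7 N on the carrier and takes 0.8 N more per mm (some 17 N at the hard stop). Past 6 mm the carrier clears the lips; 8 mm is a good depth. It springs back when released.
- leaf (a joint): Angle of the forked leaf spring, rad: 0 hanging at rest, growing as its lips are lifted; about 0.11 when they rest on the top of the unpressed carrier, pressing on it with about 4.5 N. Sliding the pressed carrier takes some 10 to 20 N.
- mug: Yellow plastic mug, 85 mm high, 76 mm across; bystander. Origin at the centre of its underside.
- weight: Steel reference weight with a knob, 60 mm high, 44 mm across; bystander. Origin at the centre of its underside.
- tin: Round tin, 60 mm high, 56 mm across; bystander. Origin at the centre of its underside.
- spanner: Steel spanner, 150 mm long, lying on the bench; bystander. Origin on its underside.
Things that resemble listed ones, but are neither listed nor needed, are in the scene too. Of the things shaped like the carrier, the aluminium one is meant.

How it is judged:
By the outcome, as a careful person would: the job done as asked, in the order asked, and still so for the second after the job is handed in, with the robot touching nothing.
It also fails if it takes over 38 s, if anything falls off the work surface, if the arm or the gripper's body presses on something with over 40 N, if the wrist force passes 120 N, or if a joint passes its speed limit or range.

## Working session

There is one attempt and no reset: what is moved stays moved. The work goes in short steps, Python scripts to look and compute and a tool call to move; the robot and the scene stay as the last step left them, time stands still between calls to the robot, and variables do not carry over. Pictures are saved under pics/ and viewed, and the job is handed in when it is done.

Besides the shell and the picture viewer there is one more tool, called after "Call:" as name(argument=value, ...) on one line, values as JSON. play_rows: Moves the arm, as the interface text tells. Its arguments: {"type":"object","properties":{"steps":{"type":"array"},"fingers":{"type":"number"},"squeeze":{"type":"number"}},"required":["steps"]}

```bash
mkdir -p pics; ls; cat > h.py <<'E'
import numpy as np,cv2
from station import manip
def ray(p,px):
    K=np.array(p["K"]);T=np.array(p["world_from_camera"])
    d=T[:3,:3]@np.linalg.solve(K,[px[0],px[1],1.]);return T[:3,3],d
def at(p,px,z):
    o,d=ray(p,px);return o+d*(z-o[2])/d[2]
def proj(p,X):
    K=np.array(p["K"]);T=np.array(p["world_from_camera"])
    c=T[:3,:3].T@(np.array(X,float)-T[:3,3]);u=K@c;return u[:2]/u[2]
def save(p,n):cv2.imwrite("pics/"+n+".png",p["img"][:,:,::-1])
E
python3 - <<'E'
from h import *
print(manip.sense(), manip.tips_ahead)
for n in("side","top"):
    p=manip.snapshot(n);save(p,n+"0")
    print(n,np.round(p["world_from_camera"],3).tolist(),p["K"])
    for l,z in(("stop",.034),("lips",.044),("carrier",.034),("tread",.04),("fixture",0),("mug",0),("weight",0),("tin",0),("spanner",0)):
        for r in manip.pinpoint(l,p):print(l,np.round(r["point"],1),round(r["score"],2),np.round(at(p,r["point"],z),4))
E
```

```text
pics
{'t': 0.0, 'q': array([ 1.12747911e+00,  5.28463423e-01,  1.43392008e+00,  1.59790459e-05,
        1.18139236e+00, -1.78501097e-01]), 'qd': array([-0.0004796 ,  0.00142986,  0.00046436, -0.00089404,  0.00217617,
       -0.00086752]), 'tau': array([ 4.56615471e-04, -4.42347908e+01, -1.78026634e+01, -3.07760729e-04,
        8.46308016e-03, -1.09176872e-05]), 'tcp_pos': array([0.16325904, 0.60260737, 0.25532959]), 'tool_rot': array([ 1.32024438e-01,  9.91245861e-01, -1.03700663e-03, -3.40981717e-04]), 'force': array([0.28901161, 0.87104949, 0.61241868]), 'ft_torque': array([ 0.02034071, -0.01066007,  0.01637832]), 'finger_gap': 1.001460088205919} 0.025
side [[0.901, -0.265, 0.344, 0.146], [-0.434, -0.534, 0.726, -0.807], [-0.009, -0.803, -0.596, 0.753], [0.0, 0.0, 0.0, 1.0]] [[483.85720288   0.         320.15678978]
 [  0.         483.85720288 208.01705588]
 [  0.           0.           1.        ]]
stop [365.5 206. ] 0.6 [0.6663 0.0266 0.034 ]
lips [351.8 211.8] 0.73 [0.6173 0.0092 0.044 ]
lips [365.3 204.5] 0.48 [0.6617 0.0207 0.044 ]
carrier [261.8 300.9] 0.9 [ 0.3229 -0.1578  0
[... 1199 characters left out ...]
.034 ]
carrier [395.2 318. ] 0.63 [ 0.3332 -0.1248  0.034 ]
tread [408.5 324.4] 0.8 [ 0.322  -0.1486  0.04  ]
tread [280.6 300.6] 0.71 [0.3675 0.0962 0.04  ]
tread [463.5 222.1] 0.7 [ 0.5195 -0.2704  0.04  ]
tread [329.3 201.2] 0.64 [0.5612 0.0016 0.04  ]
tread [333.7 228.3] 0.59 [ 0.5064 -0.0068  0.04  ]
fixture [326.9 200.1] 0.81 [0.571  0.0041 0.    ]
fixture [317.  154.9] 0.66 [0.671  0.0251 0.    ]
mug [392.5 156.4] 0.82 [ 0.6693 -0.1406  0.    ]
weight [319.  153.7] 0.7 [0.6738 0.0207 0.    ]
weight [258.3 234.8] 0.59 [0.4969 0.1472 0.    ]
weight [325.5 200. ] 0.49 [0.5712 0.007  0.    ]
tin [396.5 237.5] 0.72 [ 0.4917 -0.1422  0.    ]
spanner [243.7 156.4] 0.95 [0.666  0.1832 0.    ]
```

View pics/side0.png

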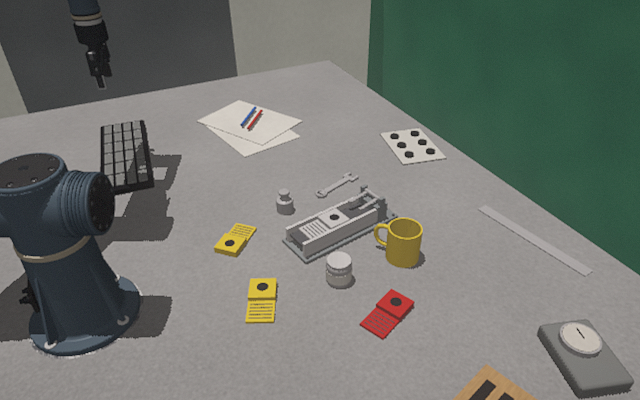

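View pics/top0.png

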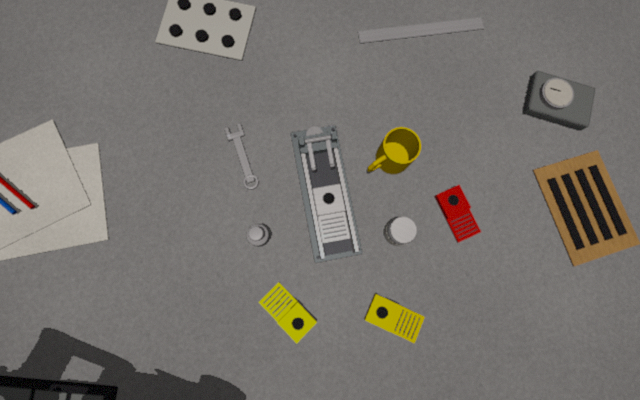

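```bash
python3 - <<'E'
import cv2
a=cv2.imread("pics/top0.png")[130:270,250:410];cv2.imwrite("pics/topc.png",cv2.resize(a,None,fx=4,fy=4,interpolation=2))
a=cv2.imread("pics/side0.png")[170:290,250:410];cv2.imwrite("pics/sidec.png",cv2.resize(a,None,fx=5,fy=5,interpolation=2))
E
```

```text
(no output)
```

View pics/topc.png

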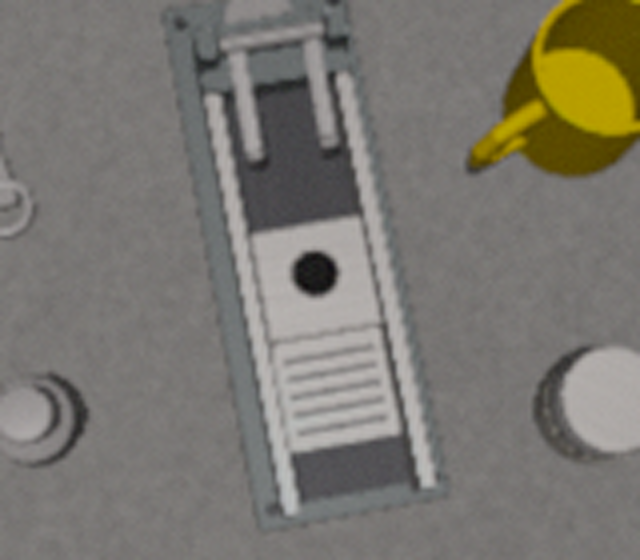

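View pics/sidec.png

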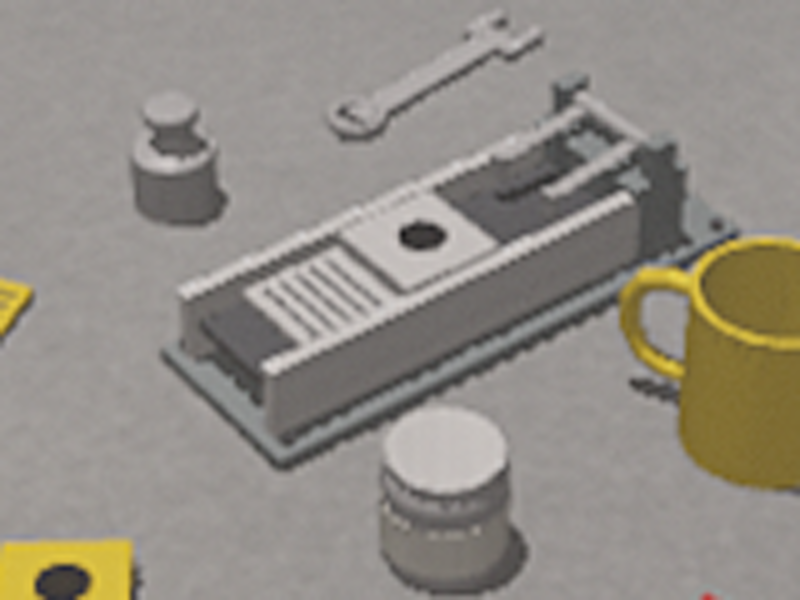

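The aluminium carrier is in the channel at top (333,215) / side (326,232). The look-alikes are two yellow carriers at top (287,313) and (395,318), and a red one at (458,213). In the crop the one in the channel is grey aluminium with a ribbed tread towards the robot, so that is the one I'll use. Next I'll fit the fixture pose.

```bash
cat > fit.py <<'E'
from h import *
from scipy.optimize import least_squares
def W(P,X):
    c,s=np.cos(P[2]),np.sin(P[2]);return np.array([P[0]+c*X[0]-s*X[1],P[1]+s*X[0]+c*X[1],X[2]])
E
python3 - <<'E'
from fit import *
T=manip.snapshot("top");S=manip.snapshot("side")
t=lambda a,b:(250+a/4-.4,130+b/4-.4)
s=lambda a,b:(250+a/5-.4,170+b/5-.4)
obs=[(T,(-.12,.034,.05),t(291,514)),(T,(.1,.034,.05),t(213,95)),(T,(-.12,-.034,.05),t(429,487)),(T,(.1,-.034,.05),t(345,73)),
(S,(-.12,-.034,.05),s(268,368)),(S,(.1,-.034,.05),s(632,197)),(S,(-.12,.034,.05),s(184,291))]
r=least_squares(lambda P:np.concatenate([proj(p,W(P,X))-u for p,X,u in obs]),[.57,.005,.15])
print(r.x,np.degrees(r.x[2]));print(np.round(r.fun.reshape(-1,2),1))
for n in("T","S"):
  o=[q for q in obs if q[0] is (T if n=="T" else S)]
  q=least_squares(lambda P:np.concatenate([proj(p,W(P,X))-u for p,X,u in o]),[.57,.005,.15]);print(n,q.x)
P=r.x
cs=[]
# carrier: disc/step/rear edges
for nm,p,u,z in(("front",T,t(316,222),.05),("step",T,t(330,333),.05),("rear",T,t(348,446),.04),("front",S,s(463,213),.05),("stepbase",S,s(370,265),.045),("rear",S,s(276,320),.04)):
    w=at(p,u,z);d=w[:2]-P[:2];c,sn=np.cos(P[2]),np.sin(P[2]);print(nm,np.round([c*d[0]+sn*d[1],-sn*d[0]+c*d[1]],4))
for nm,X in(("stop",(.095,0,.034)),("lips",(.0575,0,.044))):print(nm,W(P,X),proj(T,W(P,X)),proj(S,W(P,X)))
E
```

```text
[0.56986891 0.00390285 0.18453424] 10.573033158999742
[[ 0.6  0.9]
 [-0.1 -1.9]
 [ 0.4  1.1]
 [-0.4 -1.9]
 [-1.1  0.4]
 [ 0.5 -0.9]
 [-1.   0.4]]
T [0.56917522 0.00416937 0.1826176 ]
S [0.57109531 0.00354937 0.18658498]
front [ 0.0218 -0.0045]
step [-0.0347 -0.0007]
rear [-0.0904  0.0004]
front [0.0229 0.0031]
stepbase [-0.0332  0.0027]
rear [-0.0886  0.0009]
stop [0.66325598 0.02133428 0.034     ] [319.31458996 153.47835411] [365.51959448 207.44742633]
lips [0.62639266 0.01445345 0.044     ] [322.91389153 169.34407351] [354.03074414 209.64313439]
```

Call:
play_rows(steps=[[[-0.04, -0.04, 0, 0, 0, 0], [-0.04, -0.04, 0, 0, 0, 0], [-0.04, -0.04, 0, 0, 0, 0], [-0.04, -0.04, 0, 0, 0, 0], [-0.04, -0.04, 0, 0, 0, 0], [-0.04, -0.04, 0, 0, 0, 0], [-0.04, -0.04, 0, 0, 0, 0], [-0.04, -0.04, 0, 0, 0, 0], [-0.04, -0.04, 0, 0, 0, 0], [-0.04, -0.04, 0, 0, 0, 0]]], fingers=0)

```text
t: 2.35
tcp_pos: [0.4459, 0.1107, 0.2567]
tool_rot: [0.132, 0.991, 0.0, 0.001]
force: [-0.5, 0.1, 0.5]
finger_gap: 0.001
```

Call:
play_rows(steps=[[[-0.04, -0.04, 0, 0, 0, 0], [-0.04, -0.04, 0, 0, 0, 0], [0, 0, 0, 0, 0, -8.6], [0, 0, 0, 0, 0, -8.6], [0, 0, 0, 0, 0, -8.6], [0, 0, 0.02, 0, 0, 0], [0, 0, 0.02, 0, 0, 0], [0, 0, 0, 0, 0, 0]]])

```text
t: 3.35
tcp_pos: [0.5002, 0.0145, 0.2153]
tool_rot: [-0.093, 0.996, 0.0, -0.002]
force: [0.3, 0.5, 0.8]
finger_gap: -0.001
```

```bash
cat > st.py <<'E'
from fit import *
from scipy.spatial.transform import Rotation as Ro
P=[.56987,.0039,.1845]
s=manip.sense();R=Ro.from_quat(s["tool_rot"]).as_matrix();p=s["tcp_pos"]
c,n=np.cos(P[2]),np.sin(P[2]);d=p[:2]-P[:2]
print("t",s["t"],"tcp",np.round(p,4),"fix xy",np.round([c*d[0]+n*d[1],-n*d[0]+c*d[1]],4),"tip z",round(p[2]+.025*R[2,2],4))
F=Ro.from_euler("z",P[2]).as_matrix()
print("F fix",np.round(F.T@s["force"],1),"gap",round(s["finger_gap"],3))
print("tool in fix\n",np.round(F.T@R,4)," xang",np.degrees(np.arctan2((F.T@R)[1,0],(F.T@R)[0,0])))
def to(x,y,z): # tool shift to fixture TCP target
    print("shift",np.round(R.T@(W(P,(x,y,z))-p),4))
E
python3 - <<'E'
from st import *
to(-.055,0,.1)
p=manip.snapshot("top");save(p,"t1");p=manip.snapshot("side");save(p,"s1")
E
```

```text
t 3.35 tcp [0.5002 0.0145 0.2153] fix xy [-0.0665  0.0232] tip z 0.1903
F fix [0.4 0.4 0.8] gap -0.001
tool in fix
 [[-1.0e+00 -9.0e-04 -3.1e-03]
 [-9.0e-04  1.0e+00  1.2e-03]
 [ 3.1e-03  1.2e-03 -1.0e+00]]  xang -179.94780801517447
shift [-0.0119 -0.0233  0.1152]
```

Call:
play_rows(steps=[[[-0.006, -0.0115, 0, 0, 0, 0], [-0.006, -0.0115, 0, 0, 0, 0], [0, 0, 0.03, 0, 0, 0], [0, 0, 0.04, 0, 0, 0], [0, 0, 0.04, 0, 0, 0], [0, 0, 0.02, 0, 0, 0], [0, 0, 0, 0, 0, 0], [0, 0, 0, 0, 0, 0]]])

```text
t: 4.45
tcp_pos: [0.5184, -0.0067, 0.0871]
tool_rot: [-0.092, 0.996, -0.0, 0.001]
force: [0.0, -0.4, 1.1]
finger_gap: -0.002
```

```bash
python3 - <<'E'
from st import *
to(-.055,0,.065)
T=manip.snapshot("top");save(T,"t2");S=manip.snapshot("side");save(S,"s2")
print(proj(S,p+R[:,2]*.025),proj(T,p+R[:,2]*.025))
a=T["img"][120:270,250:420,::-1];b=S["img"][160:290,250:420,::-1]
cv2.imwrite("pics/c2.png",np.hstack([cv2.resize(a,(400,353)),cv2.resize(b,(400,353))]))
E
```

```text
t 4.45 tcp [ 0.5184 -0.0067  0.0871] fix xy [-0.0526 -0.001 ] tip z 0.0621
F fix [-0.1 -0.4  1.1] gap -0.002
tool in fix
 [[-1.0e+00 -6.0e-04  1.9e-03]
 [-6.0e-04  1.0e+00 -9.0e-04]
 [-1.9e-03 -9.0e-04 -1.0e+00]]  xang -179.96290059420977
shift [0.0025 0.001  0.0221]
[317.82430798 220.68993246] [334.48110084 220.82828512]
```

View pics/c2.png

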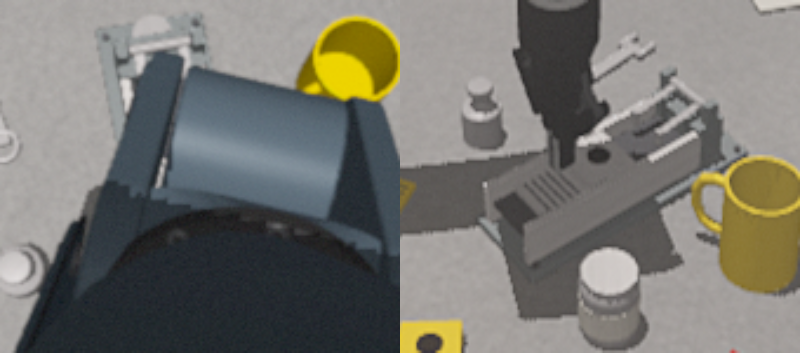

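The fingertips show at side crop (560,165), where the projection puts them: over the tread, just behind the step. The surroundings are clear.

Call:
play_rows(steps=[[[0.002, 0.001, 0.009, 0, 0, 0], [0, 0, 0.008, 0, 0, 0], [0, 0, 0.003, 0, 0, 0], [0, 0, 0.002, 0, 0, 0], [0, 0, 0.002, 0, 0, 0], [0, 0, 0, 0, 0, 0]]])

```text
t: 5.3
tcp_pos: [0.5147, -0.0054, 0.0629]
tool_rot: [-0.093, 0.996, 0.0, -0.0]
force: [-1.8, 0.1, 7.9]
finger_gap: -0.001
```

```bash
python3 st.py
```

```text
t 5.3 tcp [ 0.5147 -0.0054  0.0629] fix xy [-0.0559  0.001 ] tip z 0.0379
F fix [-1.7  0.4  7.9] gap -0.001
tool in fix
 [[-1.0e+00 -1.2e-03 -7.0e-04]
 [-1.2e-03  1.0e+00  2.0e-04]
 [ 7.0e-04  2.0e-04 -1.0e+00]]  xang -179.93007228910344
```

Call:
play_rows(steps=[[[0, 0, 0.002, 0, 0, 0], [0, 0, 0.002, 0, 0, 0], [0, 0, 0.002, 0, 0, 0], [0, 0, 0.001, 0, 0, 0], [0, 0, 0, 0, 0, 0]]])

```text
t: 5.92
tcp_pos: [0.5147, -0.0054, 0.0566]
tool_rot: [-0.093, 0.996, -0.0, -0.0]
force: [-1.8, -0.3, 12.7]
finger_gap: -0.003
```

```bash
python3 st.py
```

```text
t 5.925 tcp [ 0.5147 -0.0054  0.0566] fix xy [-0.0559  0.001 ] tip z 0.0316
F fix [-1.9  0.1 12.7] gap -0.003
tool in fix
 [[-1.0e+00 -1.3e-03 -3.0e-04]
 [-1.3e-03  1.0e+00 -0.0e+00]
 [ 3.0e-04 -0.0e+00 -1.0e+00]]  xang -179.9261601403744
```

Call:
play_rows(steps=[[[0, 0, 0.002, 0, 0, 0], [-0.003, 0, 0, 0, 0, 0], [-0.003, 0, 0, 0, 0, 0], [-0.003, 0, 0, 0, 0, 0], [-0.003, 0, 0, 0, 0, 0], [-0.003, 0, 0, 0, 0, 0], [-0.003, 0, 0, 0, 0, 0]]])

```text
t: 6.8
tcp_pos: [0.5272, -0.0017, 0.054]
tool_rot: [-0.093, 0.996, 0.001, -0.006]
force: [-10.5, -3.2, 15.0]
finger_gap: 0.0
```

```bash
python3 - <<'E'
from st import *
S=manip.snapshot("side");save(S,"s3")
b=S["img"][170:290,250:410,::-1]
cv2.imwrite("pics/c3.png",cv2.resize(b,(800,600),interpolation=2))
E
```

```text
t 6.8 tcp [ 0.5272 -0.0017  0.054 ] fix xy [-0.043   0.0023] tip z 0.029
F fix [-10.9  -1.2  15. ] gap 0.0
tool in fix
 [[-0.9999 -0.0024 -0.0118]
 [-0.0024  1.      0.0033]
 [ 0.0118  0.0034 -0.9999]]  xang -179.86122412255457
```

View pics/c3.png

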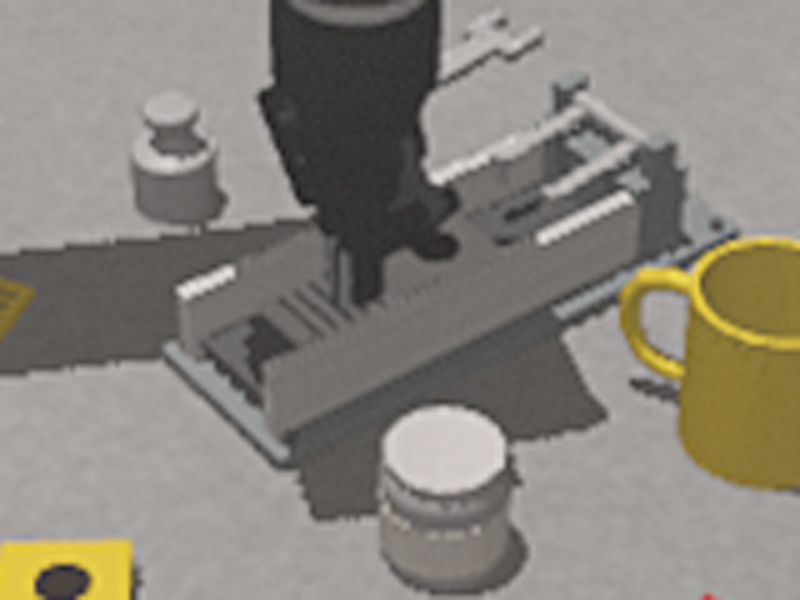

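Call:
play_rows(steps=[[[-0.003, -0.001, 0, 0, 0, 0], [-0.003, 0, 0, 0, 0, 0], [-0.003, 0, 0, 0, 0, 0], [-0.003, 0, 0, 0, 0, 0], [-0.003, 0, 0, 0, 0, 0]]])

```text
t: 7.48
tcp_pos: [0.5421, 0.0003, 0.054]
tool_rot: [-0.093, 0.996, 0.001, -0.006]
force: [-9.5, -2.9, 13.4]
finger_gap: -0.003
```

```bash
python3 st.py
```

```text
t 7.475 tcp [5.421e-01 3.000e-04 5.400e-02] fix xy [-0.028   0.0015] tip z 0.029
F fix [-9.9 -1.1 13.4] gap -0.003
tool in fix
 [[-0.9999 -0.0024 -0.012 ]
 [-0.0024  1.      0.0035]
 [ 0.012   0.0035 -0.9999]]  xang -179.8604772743932
```

Call:
play_rows(steps=[[[-0.003, 0, 0.0005, 0, 0, 0], [-0.003, 0, 0, 0, 0, 0], [-0.003, 0, 0, 0, 0, 0], [-0.003, 0, 0, 0, 0, 0]]])

```text
t: 7.98
tcp_pos: [0.5539, 0.0023, 0.0535]
tool_rot: [-0.093, 0.996, 0.001, -0.006]
force: [-9.7, -1.3, 15.6]
finger_gap: -0.004
```

```bash
python3 - <<'E'
from st import *
S=manip.snapshot("side");save(S,"s4")
b=S["img"][170:290,250:410,::-1]
cv2.imwrite("pics/c4.png",cv2.resize(b,(800,600),interpolation=2))
E
```

```text
t 7.975 tcp [0.5539 0.0023 0.0535] fix xy [-0.016   0.0014] tip z 0.0285
F fix [-9.8  0.5 15.6] gap -0.004
tool in fix
 [[-0.9999 -0.0023 -0.012 ]
 [-0.0024  1.      0.0033]
 [ 0.012   0.0033 -0.9999]]  xang -179.8647828808422
```

View pics/c4.png

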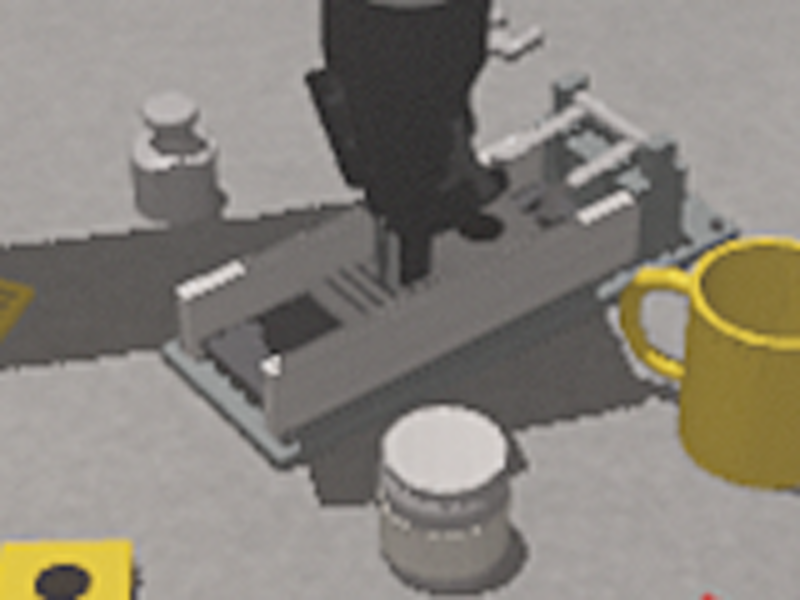

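Call:
play_rows(steps=[[[-0.003, 0, 0, 0, 0, 0], [-0.003, 0, 0, 0, 0, 0], [-0.003, 0, 0, 0, 0, 0], [-0.003, 0, 0, 0, 0, 0]]])

```text
t: 8.52
tcp_pos: [0.5658, 0.0045, 0.0536]
tool_rot: [-0.093, 0.996, 0.001, -0.006]
force: [-10.4, -1.3, 16.1]
finger_gap: -0.0
```

```bash
python3 st.py|head -2
```

```text
t 8.525 tcp [0.5658 0.0045 0.0536] fix xy [-0.0039  0.0013] tip z 0.0286
F fix [-10.4   0.6  16.1] gap -0.0
```

Call:
play_rows(steps=[[[-0.003, 0, 0, 0, 0, 0], [-0.003, 0, 0, 0, 0, 0], [-0.003, 0, 0, 0, 0, 0]]])

```text
t: 8.9
tcp_pos: [0.5748, 0.0061, 0.0536]
tool_rot: [-0.093, 0.996, 0.001, -0.006]
force: [-9.3, -1.7, 15.0]
finger_gap: -0.0
```

```bash
python3 - <<'E'
from st import *
S=manip.snapshot("side");save(S,"s5")
b=S["img"][170:290,250:410,::-1]
cv2.imwrite("pics/c5.png",cv2.resize(b,(800,600),interpolation=2))
E
```

```text
t 8.9 tcp [0.5748 0.0061 0.0536] fix xy [0.0052 0.0012] tip z 0.0286
F fix [-9.5  0.  15. ] gap -0.0
tool in fix
 [[-0.9999 -0.0023 -0.0117]
 [-0.0024  1.      0.0029]
 [ 0.0117  0.0029 -0.9999]]  xang -179.86404136580168
```

View pics/c5.png

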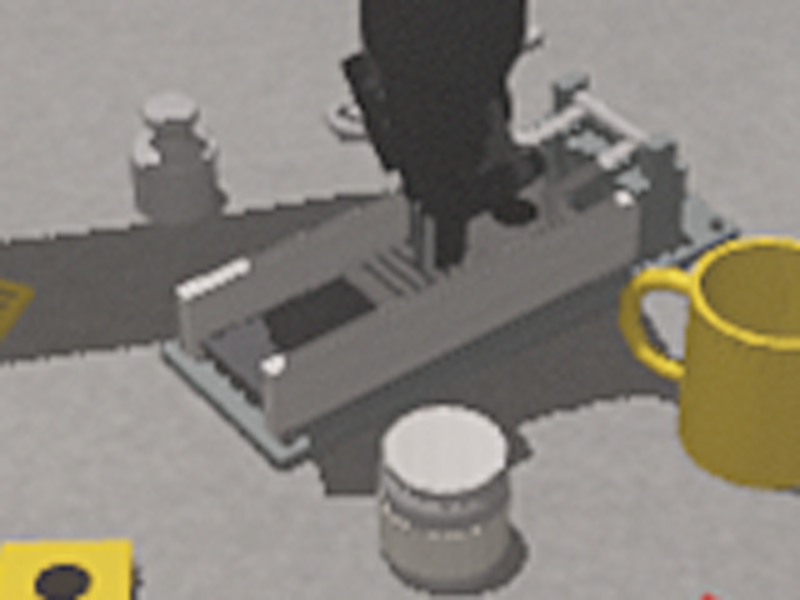

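The carrier front (about fixture x 71 mm) is under the lips with no rise in force. The leaf looks at rest.

Call:
play_rows(steps=[[[-0.003, 0, 0, 0, 0, 0], [-0.003, 0, 0, 0, 0, 0], [-0.003, 0, 0, 0, 0, 0], [-0.003, 0, 0, 0, 0, 0], [-0.003, 0, 0, 0, 0, 0], [-0.002, 0, 0, 0, 0, 0]]])

```text
t: 9.7
tcp_pos: [0.5918, 0.0091, 0.0537]
tool_rot: [-0.093, 0.996, 0.001, -0.006]
force: [-11.5, -3.2, 15.9]
finger_gap: 0.002
```

```bash
python3 st.py|head -2
```

```text
t 9.7 tcp [0.5918 0.0091 0.0537] fix xy [0.0225 0.0011] tip z 0.0287
F fix [-11.9  -1.   15.9] gap 0.002
```

Call:
play_rows(steps=[[[-0.001, 0, 0, 0, 0, 0], [-0.001, 0, 0, 0, 0, 0], [-0.001, 0, 0, 0, 0, 0]]])

```text
t: 10.07
tcp_pos: [0.5933, 0.0094, 0.0536]
tool_rot: [-0.093, 0.996, 0.001, -0.007]
force: [-9.9, -1.8, 15.5]
finger_gap: -0.003
```

```bash
python3 st.py|head -2
```

```text
t 10.075 tcp [0.5933 0.0094 0.0536] fix xy [0.0241 0.0011] tip z 0.0286
F fix [-10.    0.1  15.5] gap -0.003
```

Call:
play_rows(steps=[[[-0.001, 0, 0, 0, 0, 0], [-0.001, 0, 0, 0, 0, 0]]])

```text
t: 10.32
tcp_pos: [0.5964, 0.0099, 0.0537]
tool_rot: [-0.093, 0.996, 0.001, -0.006]
force: [-12.2, -2.6, 15.8]
finger_gap: 0.0
```

Call:
play_rows(steps=[[[-0.001, 0, 0, 0, 0, 0], [-0.001, 0, 0, 0, 0, 0]]])

```text
t: 10.58
tcp_pos: [0.5974, 0.0101, 0.0536]
tool_rot: [-0.093, 0.996, 0.001, -0.007]
force: [-10.3, -1.7, 14.2]
finger_gap: -0.004
```

```bash
python3 st.py|head -2
```

```text
t 10.575 tcp [0.5974 0.0101 0.0536] fix xy [0.0282 0.001 ] tip z 0.0286
F fix [-10.4   0.3  14.2] gap -0.004
```

Call:
play_rows(steps=[[[-0.001, 0, 0, 0, 0, 0], [-0.001, 0, 0, 0, 0, 0]]])

```text
t: 10.82
tcp_pos: [0.5999, 0.0105, 0.0537]
tool_rot: [-0.093, 0.996, 0.001, -0.007]
force: [-12.5, -3.7, 16.5]
finger_gap: -0.0
```

Call:
play_rows(steps=[[[-0.001, 0, 0, 0, 0, 0], [-0.001, 0, 0, 0, 0, 0]]])

```text
t: 11.08
tcp_pos: [0.6, 0.0105, 0.0535]
tool_rot: [-0.094, 0.996, 0.001, -0.009]
force: [-15.5, -5.3, 18.4]
finger_gap: -0.004
```

```bash
python3 st.py|head -2
```

```text
t 11.075 tcp [0.6    0.0105 0.0535] fix xy [0.0309 0.001 ] tip z 0.0285
F fix [-16.2  -2.4  18.4] gap -0.004
```

Call:
play_rows(steps=[[[-0.001, 0, 0, 0, 0, 0], [-0.001, 0, 0, 0, 0, 0], [0, 0, 0, 0, 0, 0]]])

```text
t: 11.45
tcp_pos: [0.6001, 0.0106, 0.0534]
tool_rot: [-0.094, 0.996, 0.001, -0.011]
force: [-17.3, -6.3, 19.0]
finger_gap: -0.0
```

```bash
python3 - <<'E'
from st import *
S=manip.snapshot("side");save(S,"s6")
b=S["img"][170:290,250:410,::-1]
cv2.imwrite("pics/c6.png",cv2.resize(b,(800,600),interpolation=2))
E
```

```text
t 11.45 tcp [0.6001 0.0106 0.0534] fix xy [0.031 0.001] tip z 0.0284
F fix [-18.2  -3.   19. ] gap -0.0
tool in fix
 [[-0.9998 -0.0034 -0.0215]
 [-0.0035  1.      0.0034]
 [ 0.0215  0.0035 -0.9998]]  xang -179.80096698402775
```

View pics/c6.png

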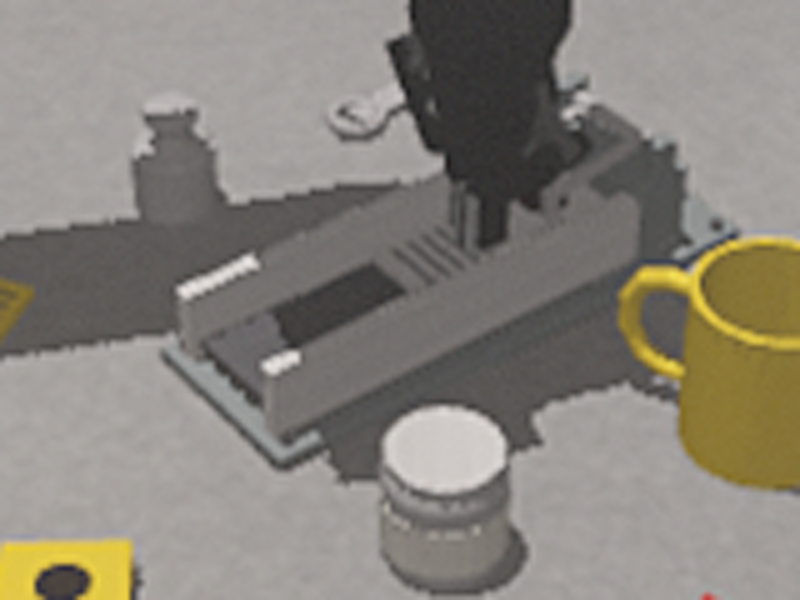

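The carrier is stopped against the end stop. The TCP is stationary at fixture x 31 mm and the push grew only with the command, up to 18 N. I'll ease the forward push while keeping the downward press, then measure.

Call:
play_rows(steps=[[[0.002, 0, 0, 0, 0, 0], [0.002, 0, 0, 0, 0, 0], [0, 0, 0, 0, 0, 0]]])

```text
t: 11.88
tcp_pos: [0.5999, 0.0105, 0.0535]
tool_rot: [-0.093, 0.996, 0.001, -0.006]
force: [-11.1, -2.3, 14.7]
finger_gap: 0.003
```

```bash
python3 - <<'E'
from st import *
S=manip.snapshot("side")
for u in((392,262),(420,289),(406,276)):
    w=at(S,(250+u[0]/5-.4,170+u[1]/5-.4),.030);e=w[:2]-P[:2];print(np.round([c*e[0]+n*e[1],-n*e[0]+c*e[1]],4))
for y in(.028,0,-.022):print("exp",(proj(S,W(P,(-.015,y,.03)))-[249.6,169.6])*5)
E
```

```text
t 11.875 tcp [0.5999 0.0105 0.0535] fix xy [0.0307 0.001 ] tip z 0.0285
F fix [-11.3  -0.3  14.7] gap 0.003
tool in fix
 [[-0.9999 -0.0021 -0.0126]
 [-0.0022  1.      0.0027]
 [ 0.0126  0.0027 -0.9999]]  xang -179.8748873504779
[-0.0121  0.0134]
[-0.0139 -0.0111]
[-0.0132  0.0008]
exp [369.17466583 249.41630753]
exp [404.06127216 278.16882634]
exp [432.25213287 301.4029078 ]
```

Call:
play_rows(steps=[[[0.001, 0, 0, 0, 0, 0], [0.001, 0, 0, 0, 0, 0], [0.001, 0, 0, 0, 0, 0], [0, 0, 0, 0, 0, 0]]])

```text
t: 12.42
tcp_pos: [0.5997, 0.0104, 0.054]
tool_rot: [-0.093, 0.996, 0.001, -0.003]
force: [-7.2, -0.7, 12.8]
finger_gap: 0.0
```

```bash
python3 st.py|head -2
```

```text
t 12.425 tcp [0.5997 0.0104 0.054 ] fix xy [0.0305 0.0009] tip z 0.029
F fix [-7.2  0.7 12.8] gap 0.0
```

Call:
play_rows(steps=[[[0, 0, -0.0015, 0, 0, 0], [0, 0, -0.0015, 0, 0, 0], [0, 0, -0.0015, 0, 0, 0], [0, 0, -0.0015, 0, 0, 0]]])

```text
t: 12.92
tcp_pos: [0.5997, 0.0104, 0.0594]
tool_rot: [-0.093, 0.996, 0.001, -0.003]
force: [-5.8, -0.2, 6.8]
finger_gap: -0.001
```

```bash
python3 st.py|head -2
```

```text
t 12.925 tcp [0.5997 0.0104 0.0594] fix xy [0.0305 0.0009] tip z 0.0344
F fix [-5.8  0.9  6.8] gap -0.001
```

Call:
play_rows(steps=[[[0.001, 0, -0.001, 0, 0, 0], [0.001, 0, -0.001, 0, 0, 0], [0, 0, -0.002, 0, 0, 0], [0, 0, -0.002, 0, 0, 0], [0, 0, -0.002, 0, 0, 0]]])

```text
t: 13.55
tcp_pos: [0.5999, 0.0095, 0.0662]
tool_rot: [-0.093, 0.996, -0.0, -0.001]
force: [-2.5, -0.2, -0.6]
finger_gap: 0.001
```

```bash
python3 st.py|head -2
```

```text
t 13.55 tcp [0.5999 0.0095 0.0662] fix xy [0.0305 0.    ] tip z 0.0412
F fix [-2.5  0.2 -0.6] gap 0.001
```

Call:
play_rows(steps=[[[0.001, 0, -0.001, 0, 0, 0], [0.002, 0, -0.002, 0, 0, 0], [0.002, 0, -0.003, 0, 0, 0], [0, 0, -0.01, 0, 0, 0], [0, 0, -0.02, 0, 0, 0], [0, 0, -0.04, 0, 0, 0], [0, 0, -0.04, 0, 0, 0], [0, 0, -0.04, 0, 0, 0], [0.03, 0, -0.03, 0, 0, 0], [0.04, 0, -0.01, 0, 0, 0]]])

```text
t: 14.8
tcp_pos: [0.5284, -0.0047, 0.2659]
tool_rot: [-0.093, 0.996, -0.001, 0.003]
force: [-0.2, 0.2, 0.1]
finger_gap: -0.001
```

Call:
play_rows(steps=[[[0.02, 0.05, 0, 0, 0, 0], [0.02, 0.05, 0, 0, 0, 0], [0, 0.05, 0, 0, 0, 0], [0, 0.05, 0, 0, 0, 0], [0, 0.05, 0, 0, 0, 0], [0, 0.05, 0, 0, 0, 0], [0, 0, 0, 0, 0, 0]]])

```text
t: 15.68
tcp_pos: [0.4317, 0.2861, 0.2637]
tool_rot: [-0.095, 0.995, 0.001, 0.001]
force: [-0.4, -0.6, -0.3]
finger_gap: 0.001
```

```bash
python3 - <<'E'
from st import *
T=manip.snapshot("top");save(T,"t7");S=manip.snapshot("side");save(S,"s7")
a=T["img"][130:270,250:410,::-1];b=S["img"][170:290,250:410,::-1]
cv2.imwrite("pics/c7t.png",cv2.resize(a,(640,560),interpolation=2))
cv2.imwrite("pics/c7s.png",cv2.resize(b,(800,600),interpolation=2))
print("exp side",[ (nm,np.round((proj(S,W(P,X))-[249.6,169.6])*5)) for nm,X in(("rear",(-.015,0,.04)),("step",(.04,0,.05)),("lip",(.0575,0,.05)))])
print("exp top",[ (nm,np.round((proj(T,W(P,X))-[249.6,129.6])*4)) for nm,X in(("rear",(-.015,0,.04)),("step",(.04,0,.05)),("lip",(.0575,0,.05)),("rail+",(.1,0,.05)),("rail-",(-.12,0,.05)))])
for l,z in(("mug",0),("weight",0),("tin",0),("spanner",0),("carrier",.034),("tread",.04)):
    for q in manip.pinpoint(l,T):print(l,np.round(q["point"],1),round(q["score"],2),np.round(at(T,q["point"],z),4))
E
```

```text
t 15.675 tcp [0.4317 0.2861 0.2637] fix xy [-0.0841  0.3028] tip z 0.2387
F fix [-0.5 -0.5 -0.3] gap 0.001
tool in fix
 [[-1.     -0.0062  0.0022]
 [-0.0062  1.      0.001 ]
 [-0.0022  0.001  -1.    ]]  xang -179.64549260677467
exp side [('rear', array([404., 262.])), ('step', array([495., 203.])), ('lip', array([523., 190.]))]
exp top [('rear', array([320., 298.])), ('step', array([300., 189.])), ('lip', array([294., 156.])), ('rail+', array([278.,  76.])), ('rail-', array([362., 505.]))]
mug [397.5 162.5] 0.89 [ 0.6556 -0.1511  0.    ]
weight [258.  234.6] 0.94 [0.4974 0.1478 0.    ]
tin [399.2 232.8] 0.66 [ 0.5016 -0.1484  0.    ]
spanner [243.2 158.2] 0.57 [0.662  0.1841 0.    ]
spanner [259.1 233.3] 0.36 [0.5001 0.1456 0.    ]
carrier [395.  316.8] 0.75 [ 0.3354 -0.1245  0.034 ]
carrier [283.6 312.7] 0.73 [0.3445 0.0905 0.034 ]
carrier [456.3 213.2] 0.71 [ 0.5386 -0.2594  0.034 ]
carrier [328.3 176.4] 0.66 [0.6143 0.0029 0.034 ]
carrier [396.5 233.4] 0.61 [ 0.497 -0.134  0.034]
tread [463.  221.7] 0.95 [ 0.5203 -0.2694  0.04  ]
tread [407.8 322.6] 0.8 [ 0.3253 -0.1474  0.04  ]
tread [277.9 300.8] 0.71 [0.3672 0.1013 0.04  ]
tread [326.1 191.6] 0.58 [0.5809 0.008  0.04  ]
```

View pics/c7t.png

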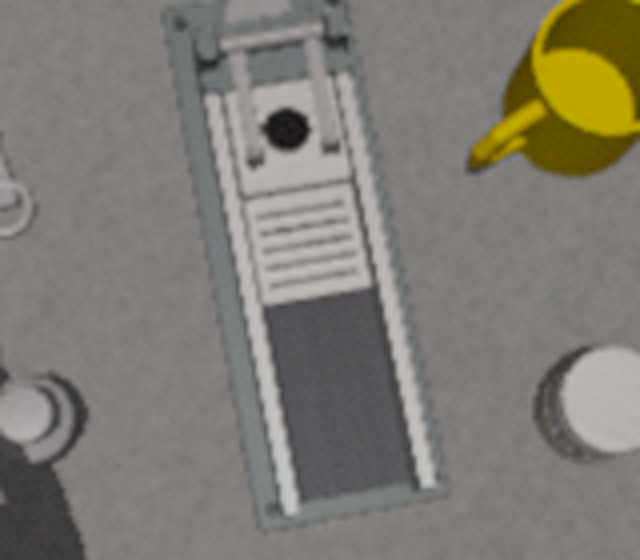

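View pics/c7s.png

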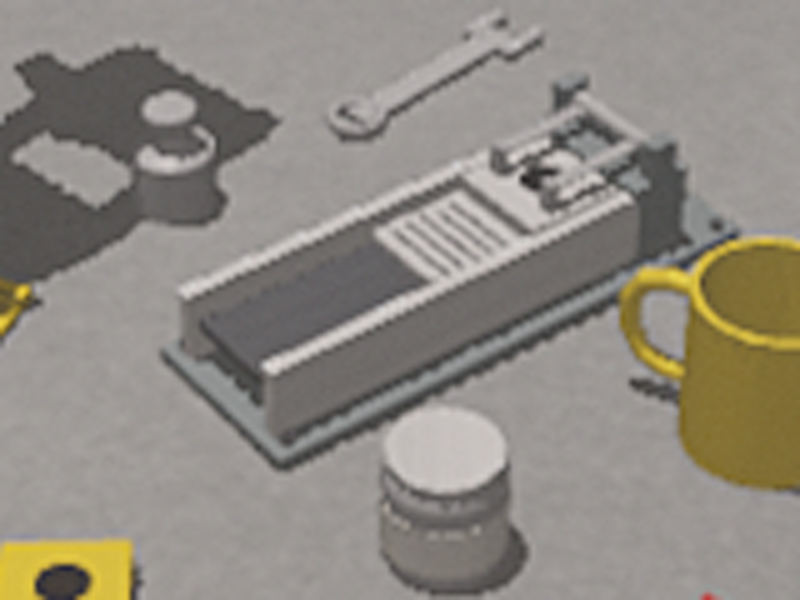

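The carrier's rear edge at top crop (318,298) and step at (298,190) match the home predictions, (320,298) and (300,189). The bed is up, both lips rest on the block, and the bystanders have not moved.

```bash
python3 -c "
from station import manip
print(manip.sense()['qd'].round(3));print(manip.sign_off())"
```

```text
[ 0.006  0.004 -0.003  0.002  0.001  0.002]
the job is handed in; nothing more can be done
None
```

The aluminium carrier is home against the end stop, with the bed up and both spring lips resting on its front block. I handed the job in at about 15.7 s.

- **Press and slide:** With the shut fingertips on the tread I pressed the bed down about 9–10 mm, at roughly 15 N. Still pressing, I pushed against the step, and the carrier passed under the lips with no rise in the 10–12 N pushing force.
- **At the stop:** It stopped moving at the end stop. The push peaked at about 18 N there and the downward press at 19 N. I eased the push off before raising the fingers, then backed away clear.
- **Last checks:** In the final top picture the carrier's rear edge and step are within about 1 mm of the predicted home position. In the close-ups, the parts of the mug, weight, tin and spanner in view look the same as before. The final force reading was about zero with the arm well clear.
- **What disagreed:**
  - The side view, taken while still pressed, put the rear edge about 2 mm further forward than expected, within the calibration error.
  - The detector's final point for the carrier was off by about 10 mm, and its mug and tin points shifted by up to 17 mm. I relied on the picture edges instead, which showed no movement.

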